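Load a hub casting into the drilling fixture and clamp it to the click

ROBOT

A 6-joint arm with a two-finger parallel gripper is mounted at the origin on the work surface. World frame = base frame: x ahead of the robot, y to its left, z up, the work surface at z = 0. Lengths are in m, angles in degrees, forces in N, time in s.
With the tool pointing down it reaches from about 0.325 to 0.775 m from the base axis. Payload 5.5 kg.
Tool frame: the origin (TCP) lies at the centre of the arm's flange, where the gripper is bolted on; the fingertips stand 182 mm ahead of it and the grasp point (between the pads) lies 163 mm ahead of it; z points along the fingers, y is the line along which they close (so a half turn about z gives the same grasp; the last joint's range is limited). The gripper opens to 88 mm and grips with 3 to 60 N. Pads are 20 mm wide; open, the fingers measure 115 mm over their backs; the gripper's body (75 mm by 178 mm) begins 61 mm behind the grasp point.
Start: joints at [-69.196, 5.22, 70.514, -0, 104.267, -3.249], TCP at [0.245, -0.548, 0.405] pointing down, gripper open.
Joint ranges: [-164.24, 164.24], [-49.07, 125.15], [9.68, 141.18], [-86.29, 266.29], [3.28, 154.24], [-151.56, 151.56]. Speed limits (degrees/s): [147.25, 147.25, 172.46, 180, 180, 180].

INTERFACE

Orientations are given as [roll, pitch, yaw] about the fixed x, y, z axes, in that order (R = Rz(yaw) Ry(pitch) Rx(roll)).
In Python, from station import r gives the robot as it stands. The module is installed in compiled form; this text tells all that it offers. Calls block until the motion is done:
- r.reach(position, orientation): joint-space move of the TCP to a pose.
- r.servo_line(position, rotation=None, speed=0.15): straight line of the TCP; rotation=None keeps the orientation; speed is the mean speed in m/s.
- r.move_joints(angles): joint-space move.
- r.let_go() and r.grab(squeeze=None): open the fingers fully, or close them until they stop; squeeze is the grip in N (None keeps the last).
- r.wait(seconds).
- r.inverse_kinematics(position, orientation): joint angles nearest the present ones, or None.
- r.sense(): the state.
- r.snapshot(name): name is "scene" or "top" or "wrist"; returns a dict with "frame" (480x640x3 uint8, red, green, blue), "fx", "fy", "cx", "cy" (pixels), "R" (3x3) and "t" (3): a world point X has camera coordinates R X + t. Camera axes: x right, y down, z forward; pixel columns grow to the right and rows downward; lengths in m; the calibration is good to about 2 mm. A picture is of the moment at which its call begins. There is no depth.
A pose or a line that the arm cannot do raises r.IKError and nothing moves.
- r.hand_in(): hands the job in; it is judged then, once.
The state is a dict: "clock": time; "joints": joint angles; "joint_vel": joint speeds; "joint_torque": joint torques, N m; "tcp_pos": TCP position; "orientation": TCP orientation; "contact_force": force on the tool from outside, world axes, zero at the start; "torque": the same for the moment, N m; "opening": finger opening in m; "gripper_force": force on a finger pad.
Only numpy, scipy, OpenCV 4.12 (cv2) and the standard library are available. Lean on these libraries where they do the work, as an engineer would, in place of code of your own. Each camera call takes 0.05 s, during which the arm holds its last target. There are 200 camera calls.

TASK

Load the drilling fixture: lift the hub casting out of its compartment in the divided carton without upsetting the two sleeves or knocking the oil bottle, and set it down gently, flange down, in the fixture's locating ring. Then swing the clamp arm all the way over to its stop above the hub and turn the torque-limiting knob clockwise until it slips and clicks. Stop there: one click is enough, two is the most, and leave the hub clamped with your hand clear.

Things in the scene. Friction and masses are not known exactly. Their poses are not given: they have to be found in the camera images.
- hub: Solid aluminium hub casting to be loaded, round, 80 mm high, 0.3 kg: flange 66 mm across, 12 mm thick; body 46 mm across up to 38 mm; boss 36 mm across from there to the flat top. Origin: centre of the flange's underside; z up its axis. It starts on the floor of one of the carton's three compartments, its axis leaning 20 degrees towards the carton's -x side.
- hub_boss (a point): Point on the hub's axis in the boss, 61 mm above the underside and 19 mm below the top, where it is gripped; z along the axis.
- sleeve_a: Plain aluminium sleeve, 60 mm across and 55 mm high, standing in another compartment of the carton; it stays there. Origin: centre of its underside, z up its axis.
- sleeve_b: A second, identical sleeve in the remaining compartment; it stays there.
- carton: Cardboard carton on a low plywood stand, fixed, sloping 20 degrees: its mouth is tipped towards its -x side (nearest the robot). Three compartments in a row at y = -0.110, 0, +0.110 m, each 106 mm (y) by 104 mm (x), 108 mm from floor to rim; dividers 94 mm high; walls 4 mm. Origin: on the table under the middle; x, y level, z up. Highest rim 163 mm above the table.
- carton_mouth (a point): Centre of the carton's open mouth, in the plane of the rim, 143 mm above the table; same axes as the carton (level).
- fixture: Drilling fixture fixed to the table: dark blue base 150 mm wide (y), 18 mm thick, from x = -77 to +148 mm. Origin: on the table under the centre of the locating ring; z up. Steel pillar, 34 mm across and 177 mm high, at x = +105 mm; square blue stop post, 22 mm wide, 146 mm high, at x = +78, y = +37 mm.
- nest (a point): Centre of the seat in the steel locating ring, on top of the base, 18 mm above the table; z up. The ring stands 12 mm high; inside it is 74 mm across at the bottom (4 mm of play round the flange) and flares to about 83 mm at the top. The hub is home when its flange lies flat on this seat inside the ring.
- pivot (a point): Point on the clamp arm's vertical pivot axis (the pillar), 140 mm above the table. The clamp screw is 105 mm from this axis. The steel arm is 28 mm wide (40 mm at the screw), its underside 127 mm and its top about 161 mm above the table.
- swing_arm (a joint): Angle of the clamp arm about the pillar, rad. 0: against its stop, the screw exactly over the ring's centre. It grows anticlockwise seen from above, as the arm swings away towards the fixture's -y side, up to 2.1. It starts swung aside, at 1.4 to 1.85. Its pivot is stiff (0.3 N m) and stays where it is left.
- knob_grip (a point): Grip point on the knob's vertical axis, 20 mm above its underside and 16 mm below its top; 204 mm above the table with the screw at 0, and it goes down with the screw. Round, black, fluted knob, 58 mm across, 36 mm high, pale mark on top. The steel collar below it, with a small lug, belongs to the screw: when the knob slips, the lug stands still.
- screw (a joint): How far the clamp screw and its foot are down, m. 0: fully backed off; starts between 0 and 0.005. Turning the knob clockwise (seen from above) lowers it 16 mm a turn (2.55 mm per rad) against about 0.09 N m. The foot meets a seated hub at 0.007; travel ends at 0.015.
- clamp_foot: Round steel foot under the screw, 28 mm across, that presses on the hub's top. Origin: centre of its underside, 105 mm above the table with the screw at 0, then 7 mm above a seated hub.
- knob (a joint): Slip of the knob on its screw, rad, clockwise, 0 at the start. It stays near 0 while the screw turns; once the foot is tight on the hub, the clutch gives way at about 0.16 N m and slips in clicks, one every 0.524 rad (12 a turn): torque climbs to 0.16, then falls to nothing as the catch rides over half-way and drops in. Let go, knob and screw stay put. Anticlockwise it drives the screw.
- oil_bottle: Grey plastic oil bottle, 56 mm across, 150 mm high, standing beyond the carton and fixture; a bystander, not to be knocked over or moved. Origin: centre of its underside.
There are look-alikes about, which are no part of the job. What is shaped like the hub but blue or green is not meant.

How it is judged:
By the outcome, as a careful person would: the job done as asked, in the order asked, and still so for the second after the job is handed in, with the robot touching nothing.
It also fails if it takes over 72 s, if anything falls off the work surface, if the arm or the gripper's body presses on something with over 40 N, if the wrist force passes 120 N, or if a joint passes its speed limit or range.

## Working session

There is one attempt and no reset: what is moved stays moved. The work goes in short steps, each a Python script; the robot and the scene stay as the last script left them, time stands still between calls to the robot, and variables do not carry over. Pictures are saved under pics/ and viewed, at most 10 in all, crops included, and the job is handed in when it is done.

```bash
mkdir -p pics; ls; python3 - <<'E'
from station import r
import cv2,numpy as np
for n in ("scene","top"):
    s=r.snapshot(n); cv2.imwrite(f"pics/{n}0.png",cv2.resize(s["frame"][:,:,::-1],(800,600),interpolation=cv2.INTER_CUBIC))
    np.savez(f"{n}0.npz",**s)
    print(n,s["fx"],s["cx"],s["cy"],np.round(-s["R"].T@s["t"],3),np.round(s["R"],3).tolist())
print(r.sense())
E
```

```text
pics
scene 527.2417835548424 316.2986970876053 235.11660572735258 [1.147 0.329 0.824] [[-0.218, 0.976, -0.009], [0.709, 0.152, -0.689], [-0.671, -0.156, -0.725]]
top 487.97007548069547 320.49948821456 241.82521786699 [0.356 0.207 1.176] [[0.006, -1.0, 0.024], [-0.988, -0.01, -0.157], [0.157, -0.023, -0.987]]
{'clock': 0.1, 'joints': array([-6.91969453e+01,  5.26011904e+00,  7.05742589e+01, -2.09889100e-03,
        1.04266246e+02, -3.24867515e+00]), 'joint_vel': array([-0.04909171, -0.1359101 , -0.24079627, -0.0561649 ,  0.0566728 ,
       -0.12632649]), 'joint_torque': array([ 4.72098603e-03, -4.47854912e+01, -4.07572210e+01,  7.00517977e-02,
        2.84279772e-02, -1.22745196e-04]), 'tcp_pos': array([ 0.24455103, -0.54796612,  0.40361293]), 'orientation': array([-1.79899422e+02, -3.67055016e-03,  2.40512111e+01]), 'contact_force': array([-0.3976693 ,  0.16919126,  0.16682443]), 'torque': array([-0.01019053,  0.0342264 ,  0.02754712]), 'gripper_force': 0.0, 'opening': 0.08777872549296423}
```

View pics/scene0.png

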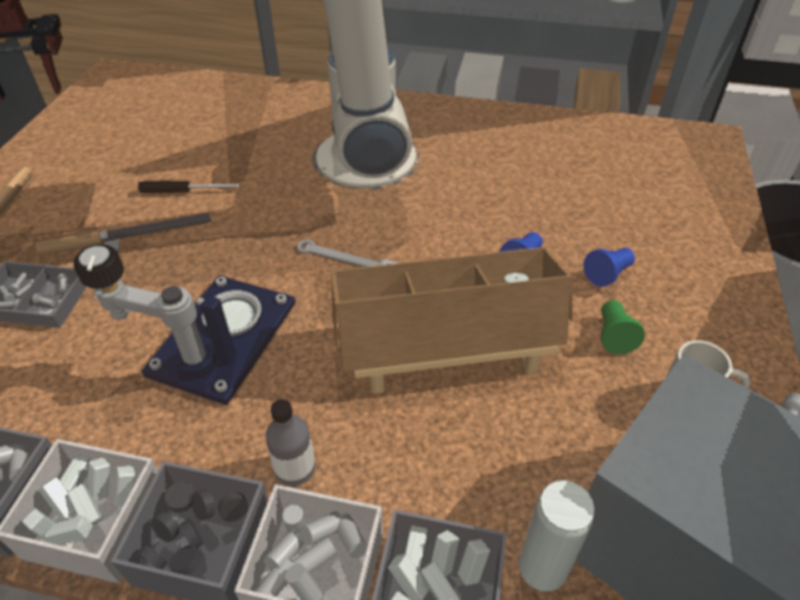

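View pics/top0.png

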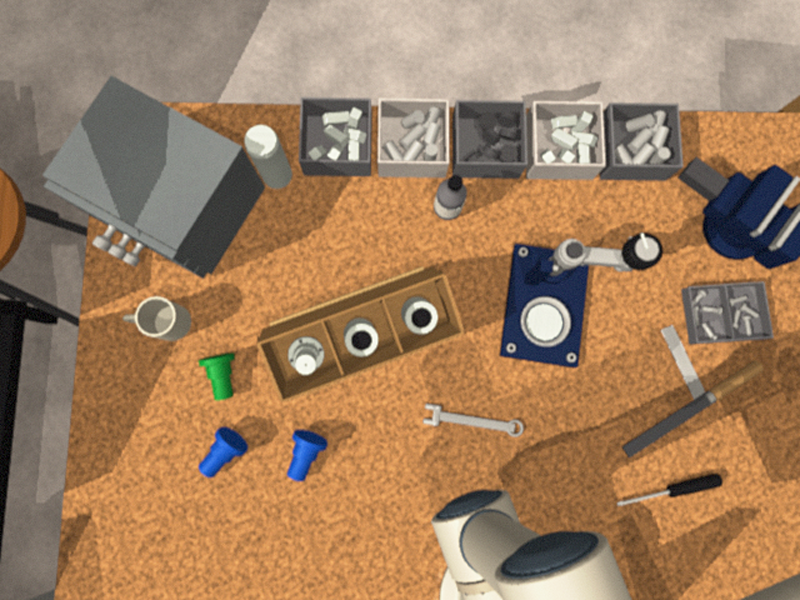

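The top view shows the hub in the carton's left (+y) compartment at about (307,357), sleeves at (361,338) and (420,317), fixture ring at (546,321), knob at (642,250), and bottle at (452,200). I'll enlarge the relevant parts.

```bash
python3 - <<'E'
import cv2,numpy as np
t=np.load("top0.npz")["frame"][:,:,::-1]; s=np.load("scene0.npz")["frame"][:,:,::-1]
def crop(im,x,y,w,h,k,name):
    c=cv2.resize(im[y:y+h,x:x+w],None,fx=k,fy=k,interpolation=cv2.INTER_CUBIC)
    for i in range(0,w,10):
        cv2.line(c,(i*k,0),(i*k,8 if (x+i)%50 else 16),(0,255,255),1)
        if (x+i)%50==0: cv2.putText(c,str(x+i),(i*k+2,24),0,.45,(0,255,255),1)
    for i in range(0,h,10):
        cv2.line(c,(0,i*k),(8,i*k),(0,255,255),1)
        if (y+i)%50==0: cv2.putText(c,str(y+i),(10,i*k+5),0,.45,(0,255,255),1)
    cv2.imwrite(f"pics/{name}.png",c); print(c.shape)
crop(t,200,210,180,115,4,"c1")   # carton
crop(t,390,180,150,120,5,"c2")   # fixture
E
```

```text
(460, 720, 3)
(600, 750, 3)
```

View pics/c1.png

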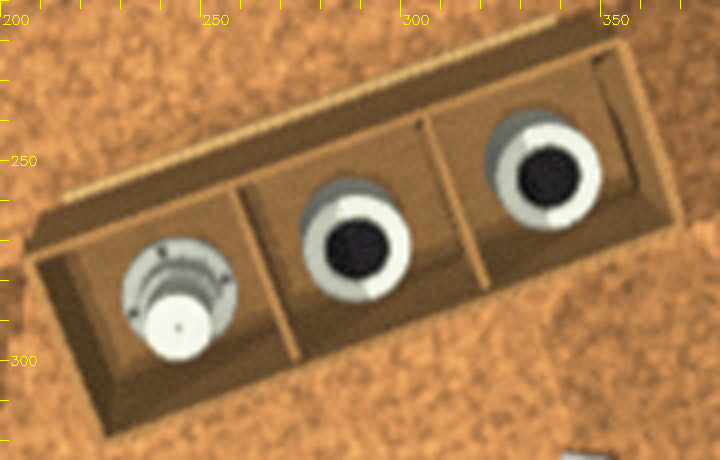

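View pics/c2.png

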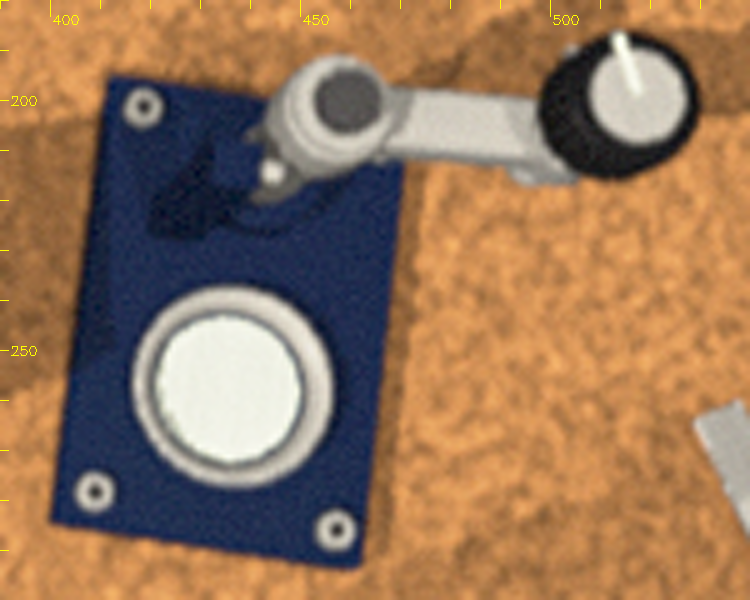

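Readings from the crops (image px = crop/scale + offset):
- **Carton rim corners:** crop 1 at (27,260), (622,42), (683,223), (108,437).
- **Hub top:** crop 1 at (178,327).
- **Fixture base corners:** crop 2 at (107,75), (50,522), (360,567).
- **Ring seat:** crop 2 at (228.5,388.5).
- **Knob top:** crop 2 at (640,97).

Next I'll fit the poses and overlay them on the scene camera view.

```bash
cat > geo.py <<'E'
import numpy as np,cv2
from scipy.optimize import least_squares
def proj(c,X):
    p=np.atleast_2d(X)@c["R"].T+c["t"]; return np.c_[c["fx"]*p[:,0]/p[:,2]+c["cx"],c["fy"]*p[:,1]/p[:,2]+c["cy"]]
def Rz(a): c,s=np.cos(a),np.sin(a); return np.array([[c,-s,0],[s,c,0],[0,0,1]])
def place(p,z,L): return np.asarray(L)@Rz(p[2]).T+[p[0],p[1],z]
c20,s20=np.cos(np.radians(20)),np.sin(np.radians(20))
N=np.array([-s20,0,c20]); XP=np.array([c20,0,s20]); YP=np.array([0,1.,0])
E
cat > fit.py <<'E'
from geo import *
T=dict(np.load("top0.npz")); S=dict(np.load("scene0.npz"))
px1=lambda a:(np.array(a)+.5)/4-.5+[200,210]
px2=lambda a:(np.array(a)+.5)/5-.5+[390,180]
# carton mouth
rim=np.array([a*.056*XP+b*.167*YP for a,b in((1,1),(1,-1),(-1,-1),(-1,1))])
obs=px1([(27,260),(622,42),(683,223),(108,437)])
f=lambda p:(proj(T,place(p,.143,rim))-obs).ravel()
C=least_squares(f,[.45,.2,.3]); print("mouth",C.x,np.degrees(C.x[2]),C.fun.round(1))
# hub top in mouth frame: (a*XP+b*YP-0.028*N)
hub=lambda q,h:place(C.x,.143,q[0]*XP+q[1]*YP-(.108-h)*N)
H=least_squares(lambda q:(proj(T,hub(q,.080))-px1([(178,327)])).ravel(),[0,.11]); print("hub q (x',y)",H.x)
base=np.array([(.148,.075,.018),(-.077,.075,.018),(-.077,-.075,.018),(0,0,.018)])
obs2=px2([(107,75),(50,522),(360,567),(228.5,388.5)])
F=least_squares(lambda p:(proj(T,place(p,0,base))-obs2).ravel(),[.4,-.1,0]); print("fix",F.x,np.degrees(F.x[2]),F.fun.round(1))
piv=place(F.x,0,[.105,0,0])[:2]
K=least_squares(lambda q:(proj(T,[q[0],q[1],.218])-px2([(640,97)])).ravel(),piv).x
d=Rz(-F.x[2])[:2,:2]@(K-piv); ang=(np.arctan2(d[1],d[0])-np.pi)%(2*np.pi)
print("knob",K,"r",np.hypot(*d),"ang",ang)
np.savez("est.npz",C=C.x,q=H.x,F=F.x,K=K,ang=ang)
im=cv2.resize(S["frame"][:,:,::-1],None,fx=2.5,fy=2.5,interpolation=cv2.INTER_CUBIC)
def dot(X,col):
    for u in proj(S,X): cv2.circle(im,tuple(int(v) for v in (u+.5)*2.5-.5),3,col,-1)
dot(place(C.x,.143,rim),(0,255,0)); dot(hub(H.x,.08),(0,0,255)); dot(place(F.x,0,base),(0,255,255)); 
th=np.linspace(0,6.28,24); dot(place(F.x,0,np.c_[.037*np.cos(th),.037*np.sin(th),0*th+.018]),(0,0,255))
dot(place(F.x,0,[.105,0,.177]),(255,0,0)); dot([K[0],K[1],.218],(0,255,0))
cv2.imwrite("pics/ov.png",im[450:1050,130:1530][:, :].copy()[:, :1400]) ; cv2.imwrite("pics/ov.png",cv2.resize(im[450:1050,130:1530],(800,343),interpolation=cv2.INTER_AREA))
E
python3 fit.py
```

```text
mouth [0.45983246 0.24610702 0.36730991] 21.045307537911757 [-0.6 -1.4  0.6 -2.   1.2  0.9 -1.1  2.4]
hub q (x',y) [-0.01614125  0.11060608]
fix [ 0.50531796 -0.09438569 -0.14115187] -8.087406540981691 [-0.  -1.1  0.2  0.3  0.5  0.7 -0.7 -0. ]
knob [ 0.60078964 -0.21623866] r 0.10741676335785554 ang 1.632883276549812
```

View pics/ov.png

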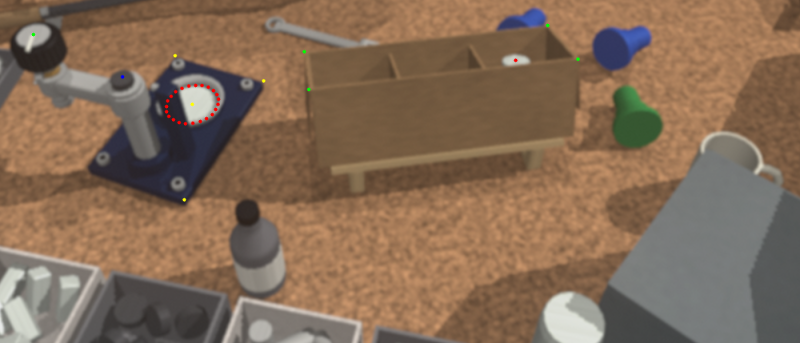

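The overlay matches the scene camera to within a few mm. The open fingers measure 115 mm over their backs against a compartment of about 105 mm, so they must go in diagonally. I'll move above the compartment, aligned with the hub axis, and take a closer look.

```bash
cat >> geo.py <<'E'
from scipy.spatial.transform import Rotation as Ro
E=dict(np.load("est.npz")) if __import__("os").path.exists("est.npz") else {}
def cpt(q,h): return place(E["C"],.143,q[0]*XP+q[1]*YP-(.108-h)*N)   # carton point, h above floor
def crot(phi): # tool rpy in carton, closing dir at phi from x'
    d=np.cos(np.radians(phi))*XP+np.sin(np.radians(phi))*YP; z=-N
    M=Rz(E["C"][2])@np.c_[np.cross(d,z),d,z]; return Ro.from_matrix(M)
def rpy(R): return R.as_euler("xyz",degrees=True)
def tcp(g,R): return np.asarray(g)-.163*R.apply([0,0,1])
E
python3 - <<'E'
from geo import *
from station import r
for phi in (45,-45,135,-135):
    R=crot(phi); js=[r.inverse_kinematics(tcp(cpt([-.003,.11],h),R),rpy(R)) for h in (.061,.2)]
    print(phi,[None if j is None else np.round(j) for j in js])
for yaw in (90,-90):  # fixture
    R=Ro.from_euler("xyz",[180,0,np.degrees(E["F"][2])+yaw-90]); 
    print(yaw,[np.round(j) if (j:=r.inverse_kinematics(tcp(place(E["F"],0,[0,0,z]),R),rpy(R))) is not None else None for z in (.079,.22)])
E
```

```text
45 [array([ 39., -16., 107.,  -7.,  70., -25.]), array([ 42., -25., 101.,  -7.,  85., -25.])]
-45 [array([ 39., -16., 107.,  -7.,  70.,  65.]), array([ 42., -25., 101.,  -7.,  85.,  65.])]
135 [array([  39.,  -16.,  107.,   -7.,   70., -115.]), array([  42.,  -25.,  101.,   -7.,   85., -115.])]
-135 [None, None]
90 [None, None]
-90 [array([-32.,  27.,  75.,  32., 121.,  41.]), array([-32.,  21.,  67.,  38., 132.,  50.])]
```

```bash
python3 - <<'E'
from geo import *
from station import r
R=crot(45)
r.reach([.38,0,.48],[180,0,60]); 
r.reach(tcp(cpt([-.003,.11],.20),R),rpy(R))
s=r.snapshot("wrist"); np.savez("w1.npz",**s); cv2.imwrite("pics/w1.png",cv2.resize(s["frame"][:,:,::-1],(800,600),interpolation=cv2.INTER_CUBIC))
t=r.snapshot("scene")["frame"][:,:,::-1]; cv2.imwrite("pics/s1.png",t)
q=r.sense(); print(q["clock"],q["tcp_pos"],tcp(cpt([-.003,.11],.20),R),q["contact_force"],s["fx"])
R=Ro.from_euler("xyz",[180,0,np.degrees(E["F"][2])]); g=place(E["F"],0,[0,0,.079]); print(g,tcp(g,R),rpy(R),r.inverse_kinematics(tcp(g,R),rpy(R)),r.inverse_kinematics(tcp(g,R),[180,0,-8]),r.inverse_kinematics(tcp(g,R),[180,0,172]))
E
```

```text
3.5583 [0.33701426 0.31562198 0.38215706] [0.33630215 0.31643783 0.38159556] [-0.05300481 -0.41901257 -0.39559723] 386.5540533639152
[ 0.50531796 -0.09438569  0.079     ] [ 0.37827164 -0.06417929  0.17654899] [-126.75968765    0.         -103.374262  ] None [-1.47133613e+01 -2.63205865e+01  1.21537231e+02 -2.54444375e-14
  8.47833554e+01  8.32866387e+01] [-14.71336134 -26.32058647 121.53723103   0.          84.78335544
 -96.71336134]
```

View pics/w1.png

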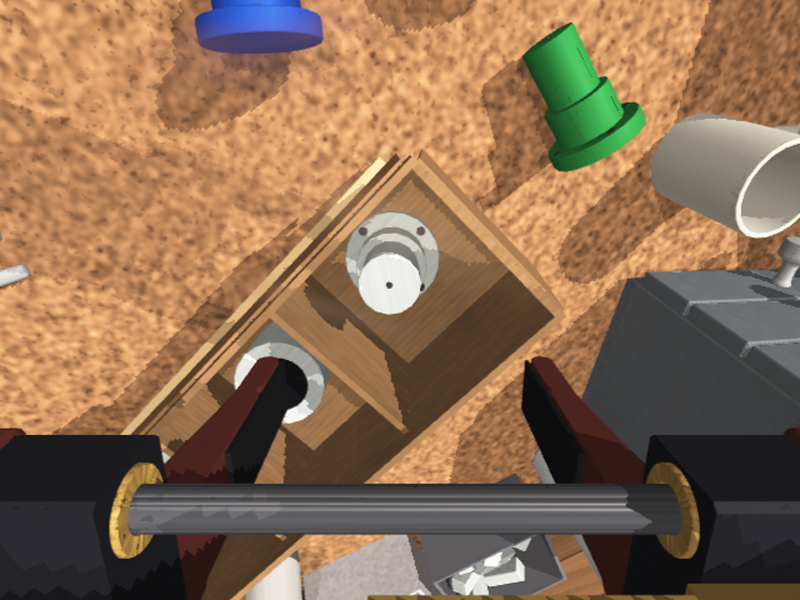

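The wrist view shows the hub top at (389,285) and the flange at about (392,253), against the low wall. The compartment floor corners are at about (415,178), (510,270), (407,362) and (305,283). The fingertips taper, with their tips near (268,360) and (537,360). I'll refine the hub and carton poses and the finger shape from this image.

```bash
python3 - <<'E'
from geo import *
from station import r
W=dict(np.load("w1.npz")); s=r.sense(); Rt=Ro.from_euler("xyz",s["orientation"],degrees=True); p0=s["tcp_pos"]
a=lambda P:(np.array(P,float)+.5)*.8-.5
cam=-W["R"].T@W["t"]; print("cam in tool",Rt.inv().apply(cam-p0).round(3), "axes",(Rt.inv().as_matrix()@W["R"].T).round(2).tolist())
def ray(P): return np.array([Rt.inv().apply(W["R"].T@[(u-W["cx"])/W["fx"],(v-W["cy"])/W["fy"],1]) for u,v in a(P)])
# fit carton xy,yaw from floor corners
E0=E["C"].copy()
fl=[(sx*.052,.11+sy*.053) for sx,sy in((-1,1),(1,1),(1,-1),(-1,-1))]
pr=lambda p,h,Q:proj(W,[place(p,.143,q[0]*XP+q[1]*YP-(.108-h)*N) for q in Q])
print("floor pred(800)",(pr(E0,0,fl)/.8).round(0).tolist()); print("rim pred",(pr(E0,.108,fl)/.8).round(0).tolist())
H=least_squares(lambda q:(pr(E0,.08,[q])-a([(389,285)])).ravel(),[0,.11]).x; print("hub q wrist",H)
print("flange pred",(pr(E0,.012,[H])/.8).round(0), "hub world top",place(E0,.143,H[0]*XP+H[1]*YP-.028*N))
c=Rt.inv().apply(cam-p0)
for nm,P in(("inner",[(277,362),(228,470),(527,362)]),("outer",[(258,360),(163,470),(547,358),(650,465)])):
    for x in(.010,-.010):
        d=ray(P); k=(x-c[0])/d[:,0]; print(nm,x,(c+k[:,None]*d)[:,1:].round(4).tolist())
E
```

```text
cam in tool [0.084 0.    0.021] axes [[-0.0, -0.95, -0.3], [1.0, -0.0, 0.0], [-0.0, -0.3, 0.95]]
floor pred(800) [[407.0, 168.0], [508.0, 272.0], [406.0, 367.0], [305.0, 275.0]]
rim pred [[409.0, 175.0], [552.0, 322.0], [406.0, 448.0], [264.0, 326.0]]
hub q wrist [-0.0166237   0.11205113]
flange pred [[392. 259.]] hub world top [0.41395281 0.34851332 0.11100297]
inner 0.01 [[-0.0462, 0.1843], [-0.0422, 0.1209], [0.0458, 0.1842]]
inner -0.01 [[-0.0589, 0.2287], [-0.0538, 0.1481], [0.0581, 0.2286]]
outer 0.01 [[-0.0537, 0.1861], [-0.058, 0.1209], [0.0541, 0.1878], [0.0611, 0.1228]]
outer -0.01 [[-0.0684, 0.231], [-0.0739, 0.1481], [0.0688, 0.2332], [0.0776, 0.1505]]
```

The model agrees with the wrist view: the hub is at x'=-16.5 mm and y'=+111 mm, near the low wall. The best fit is an approach at -42° with the grip centre biased uphill, so the closing jaw draws the hub to the middle.

```bash
python3 - <<'E'
from geo import *
from station import r
R=crot(-42); c=[-.0014,.110-.006]
r.reach(tcp(cpt(c,.20),R),rpy(R))
r.servo_line(tcp(cpt(c,.11),R),rpy(R),.15)
for h in (.095,.08,.07,.063):
    r.servo_line(tcp(cpt(c,h),R),rpy(R),.06)
    s=r.sense(); f=s["contact_force"]; print(h,f.round(1))
    if np.linalg.norm(f)>8: break
else:
    r.grab(25); r.wait(.2)
    s=r.sense(); print(s["opening"],s["gripper_force"],s["contact_force"].round(1),s["torque"].round(2))
print(s["clock"])
w=r.snapshot("wrist"); np.savez("w2.npz",**w); cv2.imwrite("pics/w2.png",w["frame"][:,:,::-1])
E
```

```text
0.095 [ 0.6  0.  -0.5]
0.08 [ 0.3 -0.3 -0.5]
0.07 [-0.2  0.3 -0.4]
0.063 [ 0.1  2.9 -0.4]
0.03584171350592279 25.00263512134552 [-6.7  1.5  1.7] [0.12 1.21 0.2 ]
8.0917
```

View pics/w2.png

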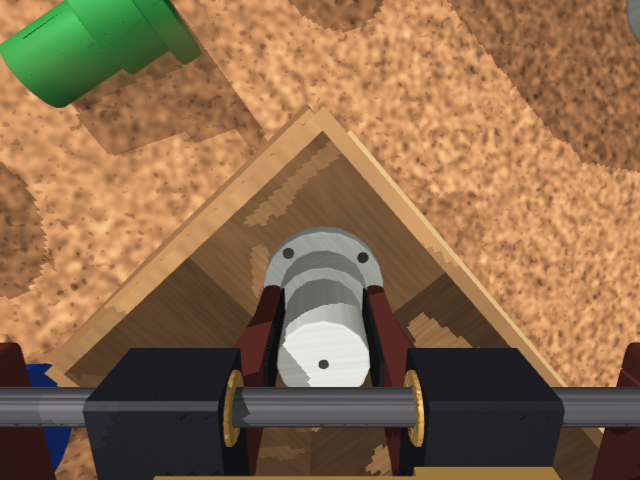

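The picture shows the boss held between the pads, hub top at (323,364), opening 35.8 mm. I'll lift it straight out along the carton axis.

```bash
python3 - <<'E'
from geo import *
from station import r
W=dict(np.load("w2.npz")); s=r.sense(); Rt=Ro.from_euler("xyz",s["orientation"],degrees=True); cam=-W["R"].T@W["t"]
def hubtool(W,px,z,Rt,p0):
    c=Rt.inv().apply(-W["R"].T@W["t"]-p0); d=Rt.inv().apply(W["R"].T@[(px[0]-W["cx"])/W["fx"],(px[1]-W["cy"])/W["fy"],1]); return c+d*(z-c[2])/d[2]
print("hub in tool",hubtool(W,(323,364),.146,Rt,s["tcp_pos"]))
R=crot(-42); c=[-.0014,.104]
for h in (.07,.1,.185):
    r.servo_line(tcp(cpt(c,h),R),rpy(R),.08 if h<.15 else .12); s=r.sense(); print(h,s["contact_force"].round(1),s["torque"].round(2),s["opening"].round(4))
# upright over carton side, yaw so that tool y = fixture -y
p=s["tcp_pos"]; g=p+.163*R.apply([0,0,1]); print("grasp",g)
yf=np.degrees(E["F"][2])
Rv=[180,0,yf]
print(r.inverse_kinematics([g[0]-.02,g[1]-.03,.45],Rv), r.inverse_kinematics(tcp(place(E["F"],0,[0,0,.20]),Ro.from_euler("xyz",Rv,degrees=True)),Rv), s["joints"].round(0),s["clock"])
E
```

```text
hub in tool [-0.0040442  -0.00111111  0.146     ]Traceback (most recent call last):
  File "<stdin>", line 9, in <module>
AttributeError: 'float' object has no attribute 'round'
```

```bash
python3 - <<'E'
from geo import *
from station import r
R=crot(-42); c=[-.0014,.104]
for h in (.07,.1,.185):
    r.servo_line(tcp(cpt(c,h),R),rpy(R),.08 if h<.15 else .12); s=r.sense(); print(h,s["contact_force"].round(1),s["torque"].round(2),round(s["opening"],4))
p=s["tcp_pos"]; g=p+.163*R.apply([0,0,1]); print("grasp",g)
for dy in (0,180):
    Rv=[180,0,np.degrees(E["F"][2])+dy]
    print(r.inverse_kinematics([g[0]-.02,g[1]-.03,.45],Rv), r.inverse_kinematics(tcp(place(E["F"],0,[0,0,.20]),Ro.from_euler("xyz",Rv,degrees=True)),Rv))
print(s["joints"].round(0),s["clock"])
E
```

```text
0.07 [ 0.2 -0.1 -3.9] [-0.17  0.31 -0.08] 0.0356
0.1 [ 0.6 -1.  -4.8] [-0.19  0.37 -0.  ] 0.0355
0.185 [ 0.9 -0.9 -3.7] [-0.2   0.33  0.02] 0.0357
grasp [0.39669074 0.33323236 0.21378984]
[ 3.48019593e+01 -1.18273916e+01  8.22899338e+01 -2.54444375e-14
  1.09537458e+02  1.32889366e+02] [-1.43724002e+01 -8.31669242e+00  8.80227776e+01 -2.54444375e-14
  1.00293915e+02  8.37150063e+01]
[ 34.80195927 -11.82739158  82.28993378   0.         109.5374578
 -47.11063419] [-14.37240024  -8.31669242  88.02277756   0.         100.29391487
 -96.2849937 ]
[ 40. -24. 102.  -7.  84.  61.] 10.025
```

```bash
cat >> geo.py <<'E'
def fR(): return Ro.from_euler("xyz",[180,0,np.degrees(E["F"][2])+180],degrees=True)
def hubtool(W,px,z,Rt,p0):
    c=Rt.inv().apply(-W["R"].T@W["t"]-p0); d=Rt.inv().apply(W["R"].T@[(px[0]-W["cx"])/W["fx"],(px[1]-W["cy"])/W["fy"],1]); return c+d*(z-c[2])/d[2]
E
python3 - <<'E'
from geo import *
from station import r
R=fR()
r.reach([.375,.30,.45],rpy(R))
r.reach(tcp(place(E["F"],0,[-.004,0,.20]),R),rpy(R))
r.wait(.3)
s=r.sense(); w=r.snapshot("wrist"); np.savez("w3.npz",**w)
def dark(w):
    g=cv2.GaussianBlur(w["frame"].min(2),(3,3),0)[345:380,300:350]; i=np.unravel_index(g.argmin(),g.shape); return (300+i[1],345+i[0]),g.min()
w2=dict(np.load("w2.npz")); print(dark(w2),dark(w))
print(hubtool(w,dark(w)[0],.146,Ro.from_euler("xyz",s["orientation"],degrees=True),s["tcp_pos"]))
print(s["clock"],s["tcp_pos"],tcp(place(E["F"],0,[-.004,0,.20]),R),s["orientation"],s["contact_force"].round(1),s["opening"])
cv2.imwrite("pics/w3.png",w["frame"][:,:,::-1])
E
```

```text
((np.int64(323), np.int64(361)), np.uint8(62)) ((np.int64(325), np.int64(362)), np.uint8(44))
[-0.00324805  0.00163973  0.146     ]
13.5333 [ 0.50144744 -0.0931804   0.3632084 ] [ 0.50135774 -0.09382295  0.363     ] [1.79999497e+02 1.87640802e-02 1.71977796e+02] [ 0.2 -1.  -3.4] 0.035894344128144115
```

View pics/w3.png

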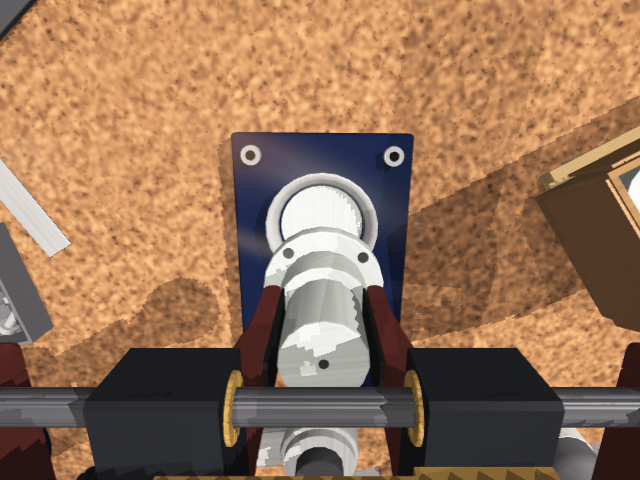

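The hub hangs upright. The ring centre column is about 321.5, the base's near corners are at (232,133) and (413,134), and the hub axis is at column 324. I'll refine the fixture pose from these.

```bash
python3 - <<'E'
from geo import *
W=dict(np.load("w3.npz"))
B=np.array([(-.077,.075,.018),(-.077,-.075,.018)])
print(proj(W,place(E["F"],0,B)).round(1),proj(W,place(E["F"],0,[(-.0487,0,.03),(0,.037,.018),(0,-.037,.018),(0,.0415,.03),(0,-.0415,.03)])).round(1))
f=least_squares(lambda p:(proj(W,place(p,0,B))-[(413,133.5),(232,133)]).ravel(),E["F"]); F=f.x if abs(f.x[2]-E["F"][2])<1 else None
f2=least_squares(lambda p:(proj(W,place([*p,E["F"][2]],0,B))-[(413,133.5),(232,133)]).ravel(),E["F"][:2]); print(E["F"],F,f.fun.round(1),f2.x,f2.fun.round(1))
E
```

```text
[[413.8 134.4]
 [228.1 134.2]] [[320.9 171.4]
 [363.7 226.4]
 [278.4 226.4]
 [370.5 230.1]
 [271.4 230.1]]
[ 0.50531796 -0.09438569 -0.14115187] [ 0.50482249 -0.09316717 -0.14276337] [ 2.4  0.2 -2.4  0.2] [ 0.50483869 -0.09305311] [ 2.4  0.  -2.4  0.3]
```

```bash
python3 - <<'E'
from geo import *
d=dict(E); d["F"]=np.array([.5050,-.0938,-.1418]); np.savez("est.npz",**d)
E
python3 - <<'E'
from geo import *
from station import r
R=fR(); P=lambda z:tcp(place(E["F"],0,[-.0038,-.001,z]),R)
r.servo_line(P(.12),rpy(R),.12); r.servo_line(P(.092),rpy(R),.06); r.wait(.2)
f0=r.sense()["contact_force"]; z=.092
while z>.076:
    z-=.001; r.servo_line(P(z),rpy(R),.015); s=r.sense(); f=s["contact_force"]-f0
    if f[2]>1: print(round(z,4),f.round(1),s["torque"].round(2),s["tcp_pos"][2].round(4))
    if f[2]>4: break
print(round(z,4),f.round(1),f0.round(1),s["clock"])
E
```

```text
0.08 [-2.8  0.3  6.4] [ 0.19  0.36 -0.01] 0.2438
0.08 [-2.8  0.3  6.4] [-0.3 -0.5 -4.2] 18.2167
```

```bash
python3 - <<'E'
from geo import *
from station import r
R=fR(); P=lambda x,z:tcp(place(E["F"],0,[x,-.001,z]),R)
r.let_go(); r.wait(.1)
r.servo_line(P(-.0038,.19),rpy(R),.15); r.servo_line(P(-.06,.24),rpy(R),.2); r.wait(.2)
s=r.sense(); w=r.snapshot("wrist"); np.savez("w4.npz",**w); t=r.snapshot("scene"); print(s["clock"],s["tcp_pos"])
c=lambda im,x,y,ww,h,k:cv2.resize(im[y:y+h,x:x+ww,::-1],(int(ww*k),int(h*k)),interpolation=cv2.INTER_CUBIC)
u=[proj(t,place(E["F"],0,[0,0,.05]))[0],proj(w,place(E["F"],0,[0,0,.05]))[0]]; print(u)
x,y=(int(v) for v in u[0]); A=c(t["frame"],max(0,x-80),max(0,y-90),160,240,2.5)
cv2.imwrite("pics/p4.png",np.hstack([A[:600,:400],cv2.resize(w["frame"][:,:,::-1],(400,300)).repeat(1,0) if 0 else np.vstack([cv2.resize(w["frame"][:,:,::-1],(400,300)),np.zeros((300,400,3),np.uint8)])]))
E
```

```text
20.8583 [ 0.44604251 -0.08640718  0.40120905]
[array([183.74672502, 241.83853351]), array([322.83624193, 283.83881998])]
```

View pics/p4.png

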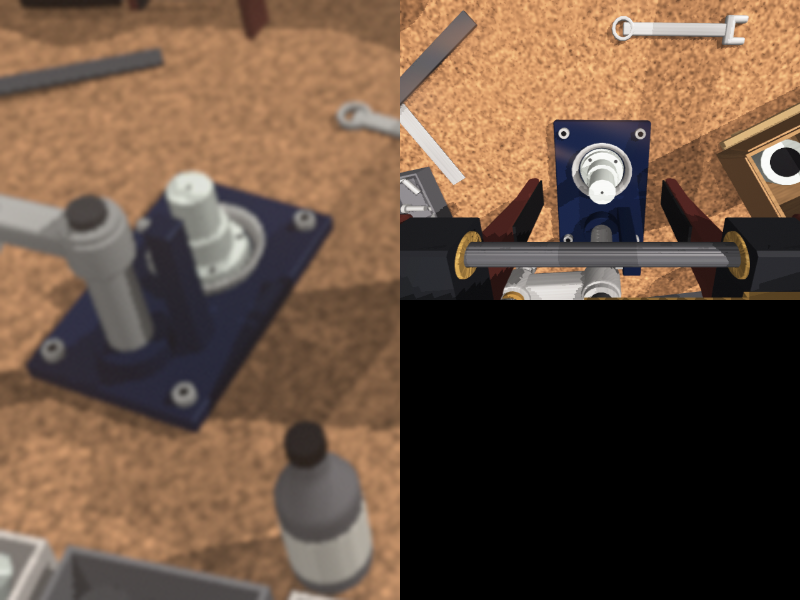

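Hub sits upright in the ring, with the flange inside it all round; the bottle and wrench are undisturbed. Next I'll cage the knob between the open fingers and swing the arm over to its stop.

```bash
cat >> geo.py <<'E'
def armpose(th,z,dyaw=0.,r_=.105):
    R=Ro.from_euler("xyz",[180,0,np.degrees(E["F"][2]+th)+dyaw],degrees=True)
    g=place(E["F"],0,[.105-r_*np.cos(th),-r_*np.sin(th),z]); return tcp(g,R),rpy(R)
E
python3 - <<'E'
from geo import *
from station import r
piv=place(E["F"],0,[.105,0,0])[:2]; d=Rz(-E["F"][2])[:2,:2]@(E["K"]-piv); th=np.arctan2(-d[1],-d[0]); print("theta",th,np.hypot(*d))
p,o=armpose(th,.30)
r.reach(p,o); r.servo_line(armpose(th,.235)[0],o,.15); r.servo_line(armpose(th,.200)[0],o,.05)
s=r.sense(); print(s["contact_force"].round(1),s["joints"].round(0),s["clock"])
f0=s["contact_force"]
if np.linalg.norm(f0)<6:
    a=th
    while a>-.30:
        step=.12 if a>.12 else .03 if a>-.08 else .01
        a-=step; p,o=armpose(a,.200); r.servo_line(p,o,.12 if step>.1 else .05)
        s=r.sense(); t=Rz(E["F"][2]+a)@[0,1,0]; ft=(s["contact_force"]-f0)@t
        if a<.15 or abs(ft)>6: print(round(a,3),round(ft,1),s["contact_force"].round(1))
        if ft<-12: break
    print(s["clock"],s["joints"].round(0))
E
```

```text
theta 1.6369368190892835 0.10790821305064219
[ 1.  -0.6  0.7] [-23.  11.  69.   0. 101. -18.] 23.6333
0.077 0.1 [-1.3 -0.3 -0.3]
0.047 -0.8 [ 0.3 -1.3  0.2]
0.017 -1.0 [ 0.4 -1.5 -0.4]
-0.013 -1.1 [ 0.9 -1.6 -1. ]
-0.043 -0.4 [-1.3 -0.5  1. ]
-0.073 -0.8 [ 0.5 -1.3 -1.2]
-0.103 -1.3 [-0.  -1.6  1.2]
-0.113 -1.6 [ 0.2 -2.  -0.2]
-0.123 -2.3 [ 1.  -2.9 -0.1]
-0.133 -2.6 [ 1.3 -3.4 -0.1]
-0.143 -7.5 [ 0.1 -8.1 -0.8]
-0.153 -9.9 [ -1.5 -10.1  -0.8]
-0.163 -12.6 [ -2.4 -12.7  -0.8]
30.1 [-13.  -8.  88.  -0. 100.  95.]
```

The stop was felt at -0.138 rad commanded lead, which puts the arm at about 0. Now I'll re-grip the knob with plenty of clockwise joint-6 travel and turn it while watching the torque.

```bash
cat > turn.py <<'E'
from geo import *
from station import r
import json
ex=Rz(E["F"][2])@[1,0,0]; ey=Rz(E["F"][2])@[0,1,0]
def pose(st):
    R=Ro.from_euler("xyz",[180,0,np.degrees(E["F"][2])+st["yaw"]],degrees=True)
    g=place(E["F"],0,[st["x"],st["y"],st["z"]]); return tcp(g,R),rpy(R)
def step(st,deg,T):
    p0=pose(st)[0]
    st["yaw"]-=deg; st["z"]-=np.radians(deg)*.00255
    f=st.get("f",[0,0,0]); st["x"]+=float(np.clip(np.dot(f,ex)*5e-5,-3e-4,3e-4))
    p,o=pose(st); r.servo_line(p,o,np.linalg.norm(p-p0)/T)
    S=[]
    for _ in range(4): S.append(r.sense()); r.wait(.015)
    m=lambda k:np.mean([s[k] for s in S],0)
    st["f"]=(m("contact_force")-np.array(st["f0"])).tolist(); st["turned"]+=deg
    mz=m("torque")[2]-st["m0"]; j6=m("joint_torque")[5]
    print(round(st["turned"],1),"Mz %.3f j6t %.3f"%(mz,j6),"fx %.1f fy %.1f fz %.1f"%(np.dot(st["f"],ex),np.dot(st["f"],ey),st["f"][2]))
    return mz
E
python3 - <<'E'
from turn import *
p,o=armpose(-.05,.2); r.servo_line(p,o,.1)
p,o=armpose(0,.2); r.servo_line(p,o,.1); r.servo_line(armpose(0,.265)[0],o,.15)
st=dict(x=0.,y=.0005,z=.265,yaw=204.,turned=0.); r.reach(*pose(st)); 
st["z"]=.202; p,o=pose(st); r.servo_line(p,o,.12); r.wait(.15)
s=r.sense(); st["f0"]=s["contact_force"].tolist(); st["m0"]=float(s["torque"][2]); print(s["joints"].round(0),s["clock"])
r.grab(30); r.wait(.1); s=r.sense(); print("grip",s["opening"],s["contact_force"].round(1),s["torque"].round(3))
hi=0
for i in range(10):
    mz=step(st,4,.15)
    if abs(mz)>.13: hi+=1
    if hi>=2: break
print(r.sense()["clock"]); json.dump(st,open("st.json","w"))
E
```

```text
[ -14.   -8.   88.    0.  101. -120.] 35.0083
grip 0.0575966114013627 [ 1.9 -5.2  0.3] [-0.698 -0.358 -0.005]
4.0 Mz -0.037 j6t -0.007 fx 3.2 fy -5.9 fz -0.5
8.0 Mz -0.044 j6t -0.012 fx 3.0 fy -5.3 fz 0.1
12.0 Mz -0.050 j6t -0.012 fx 1.9 fy -6.1 fz 0.4
16.0 Mz -0.048 j6t -0.012 fx 1.5 fy -5.9 fz 0.3
20.0 Mz -0.057 j6t -0.012 fx 1.1 fy -6.1 fz -0.1
24.0 Mz -0.049 j6t -0.012 fx 0.9 fy -5.8 fz 0.3
28.0 Mz -0.047 j6t -0.013 fx 1.1 fy -6.7 fz 0.4
32.0 Mz -0.059 j6t -0.013 fx 0.5 fy -6.0 fz 0.2
36.0 Mz -0.042 j6t -0.013 fx 0.7 fy -6.6 fz 0.1
40.0 Mz -0.044 j6t -0.013 fx 0.6 fy -6.7 fz 0.5
38.8583
```

```bash
python3 - <<'E'
from turn import *
st=json.load(open("st.json")); print("m0",st["m0"])
hi=0
for i in range(12):
    mz=step(st,5,.17)
    if abs(mz+.048)>.035: hi+=1
    if hi>=2: break
print(r.sense()["clock"]); json.dump(st,open("st.json","w"))
w=r.snapshot("wrist"); np.savez("w5.npz",**w)
E
```

```text
m0 -0.051180188909759464
45.0 Mz -0.055 j6t 0.010 fx 0.6 fy -6.7 fz 0.5
50.0 Mz -0.037 j6t 0.010 fx -0.1 fy -6.3 fz 0.6
55.0 Mz -0.042 j6t 0.010 fx -0.0 fy -6.8 fz 0.7
60.0 Mz -0.049 j6t 0.010 fx -0.4 fy -6.9 fz 0.2
65.0 Mz -0.057 j6t 0.010 fx -0.1 fy -7.3 fz 0.5
70.0 Mz -0.047 j6t 0.010 fx -0.3 fy -7.3 fz 0.2
75.0 Mz -0.026 j6t 0.035 fx -0.5 fy -7.5 fz 0.7
80.0 Mz 0.025 j6t 0.099 fx -0.3 fy -7.6 fz 1.6
85.0 Mz 0.099 j6t 0.164 fx -0.8 fy -8.3 fz 1.9
41.7083
```

The torque starts climbing at about 75°, so the clutch is winding up. I'll continue in fine steps through one click.

```bash
python3 - <<'E'
from turn import *
st=json.load(open("st.json")); fell=False; pk=0
while st["turned"]<106:
    mz=step(st,3,.12); pk=max(pk,mz)
print(r.sense()["clock"]); json.dump(st,open("st.json","w"))
E
```

```text
88.0 Mz 0.157 j6t 0.157 fx -1.0 fy -8.2 fz 2.4
91.0 Mz 0.169 j6t 0.195 fx -1.4 fy -8.3 fz 2.8
94.0 Mz 0.224 j6t 0.234 fx -0.6 fy -8.5 fz 3.0
97.0 Mz 0.223 j6t 0.272 fx -1.4 fy -8.6 fz 3.4
100.0 Mz 0.313 j6t 0.311 fx -1.2 fy -7.9 fz 4.0
103.0 Mz 0.355 j6t 0.349 fx -0.6 fy -8.3 fz 4.1
106.0 Mz 0.351 j6t 0.387 fx -1.5 fy -8.5 fz 4.7
43.975
```

The torque is passing 0.16 without a drop, so something else is resisting. I'll check how far the wrist has actually rotated and look.

```bash
python3 - <<'E'
from turn import *
st=json.load(open("st.json")); s=r.sense(); p,o=pose(st)
print("cmd",p.round(4),np.round(o,2),"act",s["tcp_pos"].round(4),s["orientation"].round(2),s["joints"].round(2),s["opening"],s["gripper_force"],s["contact_force"].round(1),s["torque"].round(2))
t=r.snapshot("scene"); np.savez("s6.npz",**t); w=r.snapshot("wrist"); np.savez("w6.npz",**w)
x,y=proj(t,place(E["F"],0,[0,0,.19]))[0].astype(int); print(x,y)
A=cv2.resize(t["frame"][max(0,y-50):y+70,max(0,x-80):x+80,::-1],(800,600),interpolation=cv2.INTER_CUBIC)
A=cv2.resize(A,(480,360)); B=cv2.resize(w["frame"][240:,160:480,::-1],(320,240),interpolation=cv2.INTER_CUBIC)
C=np.zeros((360,800,3),np.uint8); C[:,:480]=A; C[:240,480:]=B; cv2.imwrite("pics/p6.png",C)
E
```

```text
cmd [ 0.5054 -0.0934  0.3603] [180.     0.    89.88] act [ 0.5051 -0.0948  0.3617] [179.92   0.27  89.77] [-14.35  -8.39  88.22  -0.24 100.03 -14.16] 0.05747842392714842 30.000637318007648 [-1.9 -8.1  4.3] [-1.3   0.26  0.29]
169 189
```

View pics/p6.png

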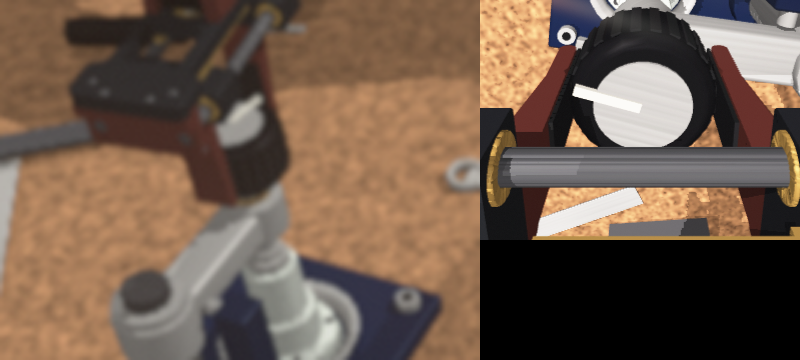

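I've used all my picture views, so I'll measure the knob mark's direction by code in the stored wrist frames. That will show whether the knob still turns with the fingers.

```bash
python3 - <<'E'
from turn import *
for n in ("w5","w6"):
    w=dict(np.load(n+".npz")); g=w["frame"].min(2)[300:386,235:390]
    print(n,np.percentile(g,[50,90,97,99.5]))
    for th in (225,240):
        m=(g>th).astype(np.uint8); k,l,stt,cen=cv2.connectedComponentsWithStats(m)
        for i in range(1,k):
            if stt[i,4]>60: 
                rc=cv2.minAreaRect(np.argwhere(l==i)[:,::-1].astype(np.float32)); print(th,stt[i].tolist(),cen[i].round(1)+[235,300],np.round(rc[1],1),round(rc[2],1))
st=json.load(open("st.json"))
E
```

```text
w5 [209. 220. 248. 248.]
225 [17, 25, 70, 29, 777] [286.4 339.1] [69.6 11.9] 16.5
240 [18, 27, 68, 26, 631] [286.6 339.8] [68.4  9.3] 15.3
w6 [208. 219. 248. 248.]
225 [18, 27, 69, 27, 690] [287.3 339.6] [69.1 10.1] 14.9
240 [18, 27, 69, 26, 618] [287.1 339.7] [68.5  9.2] 15.1
```

The mark hasn't moved relative to the fingers between 85° and 106°, so the knob has turned about 0.5 rad since the foot touched. The steadily rising torque doesn't look like clutch behaviour, though. I'll release and see whether the knob stays or springs back.

```bash
cat > mark.py <<'E'
from turn import *
def mark(w,box=(235,390,300,386)):
    a,b,c,d=box; g=w["frame"].min(2)[c:d,a:b]; m=(g>235).astype(np.uint8); k,l,s,cen=cv2.connectedComponentsWithStats(m)
    out=[]
    for i in range(1,k):
        if s[i,4]>100:
            # rectify: intersect with knob-top plane (tool z ~ .147), angle in tool frame then world
            P=np.argwhere(l==i)[:,::-1]+[a,c]; q=r.sense(); Rt=Ro.from_euler("xyz",q["orientation"],degrees=True)
            X=np.array([hubtool(w,p,.147,Rt,q["tcp_pos"])[:2] for p in P]); C=X.mean(0); u,sv,v=np.linalg.svd(X-C,full_matrices=False)
            W=np.c_[X,np.full(len(X),.147)]; Y=Rt.apply(W)+q["tcp_pos"]; vw=Rt.apply([*v[0],0]); 
            out.append((len(P),C.round(4).tolist(),"world ang mod180 %.1f"%(np.degrees(np.arctan2(vw[1],vw[0]))%180),"aspect %.1f"%(sv[0]/sv[1]),Y.mean(0).round(4).tolist()))
    return out
E
python3 - <<'E'
from mark import *
print(mark(r.snapshot("wrist")))
r.let_go(); r.wait(.3); s=r.sense(); print(s["opening"],s["contact_force"].round(1),s["torque"].round(3),s["joint_torque"][5],s["tcp_pos"].round(4),s["clock"])
w=r.snapshot("wrist"); np.savez("w7.npz",**w); print(mark(w))
print([np.round(proj(w,place(E["F"],0,[0,0,.213])),1)])
E
```

```text
[(637, [0.0062, -0.0137], 'world ang mod180 162.6', 'aspect 6.5', [0.4917, -0.0893, 0.2147])]
0.08805247474641427 [-0.6 -0.4 -0.4] [-0.004 -0.078  0.017] 2.5942640036191733e-05 [ 0.5054 -0.0933  0.3603] 45.0833
[(636, [-0.0035, -0.0144], 'world ang mod180 9.0', 'aspect 6.3', [0.491, -0.0968, 0.2133])]
[array([[323.3, 354.9]])]
```

On release the knob sprang back about 26°, so it had only wound up elastically and no click was made. My fingertips sat at the knob's lower edge and were probably driving the collar or lug, bypassing the clutch. I'll re-grip 8 mm higher and turn again.

```bash
python3 - <<'E'
from mark import *
st=json.load(open("st.json")); st["z"]=.206; st["y"]=0.; st["f"]=[0,0,0]
p,o=pose(st); r.servo_line(p,o,.08); r.wait(.2)
S=[r.sense() for _ in range(1)]; 
for _ in range(5): r.wait(.02); S.append(r.sense())
st["f0"]=np.mean([s["contact_force"] for s in S],0).tolist(); st["m0"]=float(np.mean([s["torque"][2] for s in S])); print(st["m0"],np.mean([s["joint_torque"][5] for s in S]),st["f0"])
r.grab(20); r.wait(.1); print(r.sense()["opening"]); st["turned"]=0
zf=st["z"]
for i in range(8):
    st["z"]=zf+np.radians(3)*.00255*1.2   # net: stay nearly level
    zf=st["z"]-np.radians(3)*.00255
    mz=step(st,3,.12); zf=.206
    if mz>.24: break
print(mark(r.snapshot("wrist"),(235,390,290,386)),r.sense()["clock"]); json.dump(st,open("st.json","w"))
E
```

```text
-0.015086673125103223 2.5216666834637635e-05 [0.13484096194145764, 0.2822253051984492, -0.3229263131814077]
0.057236332393506464
3 Mz 0.040 j6t 0.120 fx -1.4 fy -0.9 fz 0.9
6 Mz 0.086 j6t 0.153 fx -0.7 fy -0.6 fz 0.2
9 Mz 0.085 j6t 0.192 fx 0.4 fy -0.9 fz -0.7
12 Mz 0.156 j6t 0.233 fx 1.6 fy -1.4 fz -1.2
15 Mz 0.182 j6t 0.273 fx 2.6 fy -1.0 fz -1.9
18 Mz 0.240 j6t 0.313 fx 2.7 fy -1.4 fz -2.6
21 Mz 0.271 j6t 0.352 fx 3.0 fy -2.1 fz -2.4
[(310, [0.0035, -0.0081], 'world ang mod180 166.7', 'aspect 3.5', [0.4993, -0.0878, 0.2219]), (133, [-0.0053, 0.0058], 'world ang mod180 162.5', 'aspect 5.2', [0.5091, -0.101, 0.2219])] 48.625
```

Still linear, at the same stiffness, with the tips well clear of the collar. I'll wind on a little further in small steps, keeping within the range of a single click.

```bash
python3 - <<'E'
from mark import *
st=json.load(open("st.json")); last=0
for i in range(5):
    st["z"]=.206+np.radians(3)*.00255
    mz=step(st,3,.12); 
    if mz<last-.08: print("drop"); break
    last=mz
s=r.sense(); print(s["tcp_pos"].round(4),s["orientation"].round(2),s["joints"].round(2),s["clock"],pose(st)); json.dump(st,open("st.json","w"))
np.savez("w8.npz",**r.snapshot("wrist")); np.savez("s8.npz",**r.snapshot("scene"))
E
```

```text
24 Mz 0.317 j6t 0.394 fx 3.0 fy -2.8 fz -3.5
27 Mz 0.331 j6t 0.431 fx 2.2 fy -2.2 fz -3.8
30 Mz -0.001 j6t 0.099 fx 1.1 fy -2.2 fz -2.6
drop
[ 0.5059 -0.0939  0.369 ] [-179.98    0.     59.97] [-14.31  -8.22  87.33   0.   100.91  15.72] 49.575 (array([ 0.50598812, -0.09394106,  0.369     ]), array([180.        ,   0.        ,  59.87545847]))
```

The torque dropped by 0.37 (about 0.524 rad × the measured stiffness), which is exactly one click. I'll stop turning, release, retreat and check the arm's position from the top camera by code.

```bash
python3 - <<'E'
from mark import *
st=json.load(open("st.json")); a=mark(dict(np.load("w8.npz")),(235,390,285,386))
r.let_go(); r.wait(.2); s=r.sense(); print(s["contact_force"].round(1),s["opening"]); print(a,mark(r.snapshot("wrist"),(235,390,285,386)))
p,o=pose(st); r.servo_line(p+[0,0,.085],o,.15); r.reach([.36,-.02,.47],o); r.wait(.3); print(r.sense()["clock"])
t=r.snapshot("top"); np.savez("t9.npz",**t); np.savez("s9.npz",**r.snapshot("scene"))
u=proj(t,place(E["F"],0,[0,0,.212]))[0]; print("pred disc",u.round(1))
x,y=u.astype(int); g=t["frame"].min(2)[y-14:y+15,x-14:x+15]
m=(g>150).astype(np.uint8); k,l,ss,c=cv2.connectedComponentsWithStats(m)
for i in range(1,k):
    if ss[i,4]>60: print(ss[i].tolist(),(c[i]+[x-14,y-14]).round(1))
for row in g[::2,::2]: print(" ".join("%3d"%v for v in row))
E
```

```text
[ 0.   0.8 -1. ] 0.08810112506625892
[(120, [0.0078, 0.0122], 'world ang mod180 154.4', 'aspect 2.9', [0.5204, -0.0933, 0.222]), (188, [0.0035, -0.0057], 'world ang mod180 153.4', 'aspect 2.1', [0.5027, -0.0881, 0.2221])] [(333, [0.0029, -0.0101], 'world ang mod180 157.5', 'aspect 5.3', [0.4987, -0.0864, 0.222])]
52.3
pred disc [458.8 245.3]
[7, 5, 18, 22, 275] [459.5 245.3]
 65 129 169 176 166 158 138 124  54  34  20  22  41  49  63
 74 135 176 152  97  51  41  23  24  23  24  19  51  50  62
 91 126 115  47  14  25  46  77  79  64  27  19  50  60  56
 90  68  19  19  26 120 171 192 192 179 134  50  26  55  66
 58  27  29  28 107 189 191 189 193 194 193 165  59  16  60
 25  36  30  57 184 195 189 190 188 188 188 194 124  19  38
 17  26  34  91 196 186 184 187 187 191 189 194 189  49  32
 29  26  27 105 195 192 190 197 203 187 191 195 193  63  27
 23  31  14  92 193 188 192 207 228 188 189 191 182  47  25
 33  35  33  38 174 191 188 232 209 181 192 197 159  27  38
 25  22  41  21  99 185 195 234 192 188 193 182  84  13  56
 32  30  33  41  32  88 219 232 183 192 156 103  25  33  86
 77  25  16  37  28  46 237 141  89  82  46  16  24  57  92
124  52  26  23  33  82 214  72  28  25  28  30  43  66  91
200 142  83  23  25  24  64  18  26  20  31  56  57  69  91
```

```bash
python3 -c "
from station import r
print(r.sense()['contact_force'].round(1)); print(r.hand_in())"
```

```text
[ 0.2  0.6 -0.5]
the job is handed in; nothing more can be done
None
```

The job is handed in at about 52 s: the hub is seated flange down in the ring, the clamp arm is over at its stop, and the knob was turned clockwise until one drop in torque that I read as a single click. The torque first climbed well past the stated 0.16 N m (about 0.33 at the wrist), and the last checks were by image code and force readings, as my picture views were used up.

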